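# Hold the scrap caddy open by its lever, ease it shut and lock it

## Robot

A 6-joint arm with a two-finger parallel gripper is mounted at the origin on the work surface. World frame = base frame: x ahead of the robot, y to its left, z up, the work surface at z = 0. Lengths are in mm, angles in degrees, forces in N, time in s.
With the tool pointing down it reaches from about 350 to 850 mm from the base axis. Payload 8.1 kg.
Tool frame: the origin (TCP) lies midway between the tips of the shut fingers; the grasp point (between the pads) lies 19 mm behind it; z points along the fingers, y is the line along which they close (so a half turn about z gives the same grasp; the last joint's range is limited). The gripper opens to 85 mm and grips with 20 to 120 N. Pads are 22 mm wide; open, the fingers measure 114 mm over their backs; the gripper's body (76 mm by 85 mm) begins 54 mm behind the grasp point. The pads swing forward as they close: fully open they stand 13 mm farther back than shut.
Start: joints at [70.279, 7.471, 85.268, -0, 87.261, -4.893], TCP at [153.53, 580.029, 231.292] pointing down, gripper open.
Joint ranges: [-169.43, 169.43], [-51.17, 129.36], [1.28, 143.12], [-76.62, 256.62], [0, 156.53], [-152.29, 152.29]. Speed limits (degrees/s): [136.94, 136.94, 159.86, 180, 180, 180].

## Interface

Orientations are given as [roll, pitch, yaw] about the fixed x, y, z axes, in that order (R = Rz(yaw) Ry(pitch) Rx(roll)).
In Python, from bench import sense, snapshot, order, finder gives the robot as it stands.
- The arm moves only by the tool send_rows, never from a script. Its argument "steps" is a list of rows, each a list of 2 entries, a list of its own where there are three numbers: the shift along the world's x, y, z in units of 30 mm (1.0 is 30 mm), then the turn, a rotation vector about the world's x, y, z in rad. In form: [[[dx, dy, dz], [wx, wy, wz]], ...]. A call has 1 to 10 rows; each row is the pose to reach, as a shift and turn from the pose commanded when the call began; what a row does not reach only later rows make up. A row lasts 1/8 s, in which the tool goes at most 62.5 mm and 10.7 degrees, less where a joint would pass 70% of its speed; a pose out of reach is approached as far as the arm can. A call with a gripper value outside its range is refused whole. "fingers" is the closure, from 0 (fully open) to 1 (shut), set as the call begins (left out, the last holds). The fingers move at their own pace and stop on an object; "squeeze" is the grip in N (left out, the last holds). Time passes only in rows, so rows that repeat a pose let the fingers close. It gives the time, the measured TCP pose, the force, the opening and the grip force at its end, in the units of the state.
- sense(): the state, without advancing time (a new reading comes with each control period).
- snapshot(name): name is "scene" or "top" or "wrist"; returns a dict with "img" (400x640x3 uint8, red, green, blue), "K" (3x3 intrinsics, pixels), "k1" (the pictures are not rectified: a ray, as slopes to the right and down, at radius r is drawn at 1 + k1 r^2 times it, then the intrinsics apply), "pose" (4x4, takes a point from camera to world coordinates). Camera axes: x right, y up, looking along -z (the intrinsics and any distortion apply to the point x, -y, -z); pixel columns grow to the right and rows downward; lengths in mm; the calibration is good to about 2 mm. A picture is of the moment at which its call begins. There is no depth.
- order.hand_in(): hands the job in; it is judged then, once.
Trained networks look in the newest picture that a camera, given by its name, has taken for a name from the list of things; names that differ only in an ending like _2 or _b are one class to them, and where a whole thing is asked for, a point or a joint stands for the part that bears it (a point fixed in the world has none). Each returns a list of dicts, best first, with "confidence" (0 to 1); they miss things now and then, are a little off and sometimes report something else, mostly with a low value. They report only what shows in the picture. A call takes as long as a camera call.
- finder.find_in(label, camera): "box" ([left, top, width, height] as shares, 0 to 1, of the picture: columns of its width, rows of its height, round what is visible of it).
- finder.trace(label, camera): "mask" (400x640 bool, what is visible of it) and "box" ([left, top, width, height] as shares, 0 to 1, of the picture: columns of its width, rows of its height, round what is visible of it).
- finder.pinpoint(label, camera): "at" ([column, row] as shares, 0 to 1, of the picture: columns of its width, rows of its height: a listed point, or the origin of a listed thing).
The state is a dict: "time": time; "joint_pos": joint angles; "qd": joint speeds; "joint_efforts": joint torques, N m; "tool_pos": TCP position; "tcp_rot": TCP orientation; "ft_force": force on the tool from outside, world axes, zero at the start; "wrist_torque": the same for the moment, N m; "finger_gap": finger opening in mm; "grip_force": force on a finger pad.
Only numpy, scipy, OpenCV 4.12 (cv2) and the standard library are available. Lean on these libraries where they do the work, as an engineer would, in place of code of your own. Each camera call takes 0.05 s, during which the arm holds its last target. There are 200 camera calls.

## Task

Press the lever on the front of the stainless scrap caddy down so that its lid stands fully open, and hold it open for three seconds while the cook drops in her peelings. Then let the lever up slowly so that the lid comes down shut without slamming, and once it is shut push the sliding catch fully home over the lid's tongue and move clear. Work with the fingertips only: do not grip or lift anything, do not move the lid by hand, and leave the other kitchen things where they are.

Things in the scene. Friction and masses are not known exactly. Their poses are not given: they have to be found in the camera images.
- caddy: Stainless scrap caddy, an upright box 200 (x) by 240 (y) by 190 mm tall, fixed to the counter. Origin: centre of its underside. Its own -x side is the front, where lever and catch are; its lid is hinged along the top +x edge. Its yaw varies widely: the front may face well to the robot's right.
- lid (a joint): Caddy lid angle, rad: 0 closed, 1.08 fully open (lever fully down). The lid (200 by 240 mm, 0.26 to 0.46 kg) is linked to the lever (3.6 times its angle, so the lid edge moves 6 times as fast as the pad) and falls shut by its own weight when the lever is released.
- lever (a joint): Lever angle, rad: 0 up (lid shut), 0.30 fully down at its stop (lid fully open). It does not stay down by itself.
- lever_pad (a point): Centre of the top of the lever's flat dark pad, 60 (caddy y) by 50 by 8 mm, on an arm out from the middle of the caddy front: 219 mm from the caddy origin along its -x, 140 mm above the counter at rest, tilted 0.15 rad up. Pressed, it drops 36 mm to its stop on an arc of 120 mm radius about lever_pivot, ending tilted 0.15 rad down. Takes 7 to 14 N, most at first. Free space below.
- lever_pivot (a point): Pivot of the lever, in the caddy front, 118 mm above the counter.
- lid_edge (a point): Middle of the lid's front edge, top side; 201 mm above the counter when shut.
- catch (a joint): Position of the sliding catch, m: 0 to a few mm drawn back (open), 0.030 fully home, with its bolt over the lid's tongue and in the keeper. Slides along the caddy's +y; stays where it is left; about 1.5 N of friction, hard stop at 0.030.
- catch_tab (a point): Centre of the upright finger tab of the catch, 18 (caddy x) by 10 (caddy y, the way it slides) by 26 mm tall, centre 226 mm above the counter, caddy x -119 mm, y -70 mm open, -40 mm home. The bolt below reaches 213 mm high and ends flush with the tab on its outer (caddy -y) side, a shelf under it 199 mm. Free space outside the tab for a fingertip to push it.
- cooker_pot: Bystander, to be left alone: stainless pressure cooker pot, 220 mm across and 150 tall, two black ear handles. Origin: centre of its underside.
- cooker_lid: Bystander, to be left alone: detached locking cooker lid, 224 mm across, 36 tall plus a black bar handle and a vent stub (74 mm in all). Origin: centre of its underside.
- gasket: Bystander, to be left alone: flat grey silicone sealing ring, 210 mm across, 10 mm thick. Origin: centre of its underside.
- saucepan: Bystander, to be left alone: aluminium saucepan, 160 mm across and 85 tall, with one handle 160 mm long. Origin: centre of its underside.
- spoon: Bystander, to be left alone: wooden spoon 240 mm long, lying on the tiles. Origin: middle of its length.
- jar: Bystander, to be left alone: plastic jar 70 mm across, 110 tall. Origin: centre of its underside.
- mug: Bystander, to be left alone: white mug 80 mm across, 95 tall. Origin: centre of its underside.

How it is judged (in metres and radians):
On the way, in this order (a step that is already met when the one before it is completed fails the run):
1. the lid is held fully open by the lever, catch drawn back (value of joint lid above 0.9 rad and value of joint catch below 0.012 m), for 2 s.
2. the lid is down shut again, catch still drawn back (value of joint lid below 0.04 rad and value of joint catch below 0.012 m), for 0.2 s.
3. the catch is pushed home (value of joint catch above 0.026 m), for 0.2 s.
At the end, for the whole second after the job is handed in: The lid is shut (within 0.04 rad), the lever is up (within 0.02 rad) and the catch is home (within 4 mm of its stop) (value of joint lid below 0.04 rad and value of joint lever below 0.02 rad and value of joint catch above 0.026 m); the robot touches nothing.
It fails at once if the lid slams: it comes down faster than 3 rad/s (front edge 0.6 m/s) within the last 0.4 rad (value of joint lid below 0.4 rad and velocity of joint lid below -3 rad/s).
It fails at once if the catch is pushed across while the lid is not shut (value of joint lid above 0.06 rad and value of joint catch above 0.012 m).
It fails at once if the robot touches the lid while it is raised (value of joint lid above 0.06 rad and contact force between any of the fingers, the arm and lid above 1 N).
It fails at once if a bystander is lifted, pushed or carried (more than 20 mm) (distance of any of cooker_pot, cooker_lid, gasket, saucepan, spoon, jar, mug from where it was at the start of the episode above 0.02 m).
It also fails if it takes over 59 s, if anything falls off the work surface, if the arm or the gripper's body presses on something with over 40 N, if the wrist force passes 120 N, or if a joint passes its speed limit or range.

## Working session

There is one attempt and no reset: what is moved stays moved. The work goes in short steps, Python scripts to look and compute and a tool call to move; the robot and the scene stay as the last step left them, time stands still between calls to the robot, and variables do not carry over. Pictures are saved under pics/ and viewed, at most 10 in all, crops included, and the job is handed in when it is done.

Besides the shell and the picture viewer there is one more tool, called after "Emit:" as name(argument=value, ...) on one line, values as JSON. send_rows: Moves the arm, as the interface text tells. Its arguments: {"type":"object","properties":{"steps":{"type":"array"},"fingers":{"type":"number"},"squeeze":{"type":"number"}},"required":["steps"]}

```bash
mkdir -p pics
cat > h.py <<'E'
import numpy as np, cv2
from bench import sense, snapshot, order, finder
def ray(s,at):
    u=np.array([at[0]*640,at[1]*400]);K=s["K"]
    d=np.array([(u[0]-K[0,2])/K[0,0],(u[1]-K[1,2])/K[1,1]])
    x=d.copy()
    for _ in range(30): x=d/(1+s["k1"]*(x@x))
    P=np.array(s["pose"]);v=P[:3,:3]@np.array([x[0],-x[1],-1]);return P[:3,3],v/np.linalg.norm(v)
def proj(s,p):
    P=np.array(s["pose"]);c=P[:3,:3].T@(np.array(p)-P[:3,3]);x=np.array([c[0],-c[1]])/-c[2]
    x=x*(1+s["k1"]*(x@x));K=s["K"];return np.array([K[0,0]*x[0]+K[0,2],K[1,1]*x[1]+K[1,2]])
def tri(rs):
    A=np.zeros((3,3));b=np.zeros(3)
    for o,d in rs:
        M=np.eye(3)-np.outer(d,d);A+=M;b+=M@o
    x=np.linalg.solve(A,b);return x,[np.linalg.norm((np.eye(3)-np.outer(d,d))@(x-o)) for o,d in rs]
def atz(r,z): o,d=r;return o+d*(z-o[2])/d[2]
E
python3 - <<'E'
from h import *
S={}
for c in("scene","top"):
    S[c]=snapshot(c);cv2.imwrite(f"pics/{c}0.png",S[c]["img"][:,:,::-1])
for l,z in(("caddy",0),("lever_pad",140),("lever_pivot",118),("lid_edge",201),("catch_tab",226)):
    rs=[]
    for c in S:
        f=finder.pinpoint(l,c)
        if f:
            r=ray(S[c],f[0]["at"]);rs.append(r);print(l,c,np.array(f[0]["at"])*[640,400],round(f[0]["confidence"],2),atz(r,z).round(0))
    if len(rs)>1:print("  tri",[np.round(k,1) for k in tri(rs)])
for l in("cooker_pot","cooker_lid","gasket","saucepan","spoon","jar","mug"):
    for c in S:
        f=finder.pinpoint(l,c)
        if f: print(l,c,round(f[0]["confidence"],2),atz(ray(S[c],f[0]["at"]),0).round(0))
print(sense())
E
```

```text
caddy scene [334.08 208.32] 0.98 [541.  93.   0.]
lever_pad scene [299.008 214.8  ] 0.65 [ 574. -119.  140.]
lever_pad top [353.92 199.2 ] 0.69 [ 567. -129.  140.]
  tri [array([ 571. , -124.5,  141.4]), array([6.6, 6.6])]
lever_pivot scene [320.768 200.88 ] 0.74 [564.  -7. 118.]
lever_pivot top [320.512 201.92 ] 0.63 [557.   1. 118.]
  tri [array([557.2,   0.6, 109. ]), array([0.5, 0.5])]
lid_edge scene [317.888 181.48 ] 0.94 [555. -13. 201.]
lid_edge top [319.296 201.   ] 0.82 [554.   6. 201.]
  tri [array([550.6,   1. , 190.4]), array([6.4, 6.4])]
catch_tab scene [338.304 188.4  ] 0.68 [643. -16. 226.]
catch_tab top [323.968 177.   ] 0.59 [642. -11. 226.]
  tri [array([641.1, -12.3, 222.6]), array([1.4, 1.4])]
cooker_pot scene 0.82 [ 504. -575.    0.]
cooker_pot top 0.72 [ 486. -561.    0.]
cooker_lid scene 0.68 [522. 587.   0.]
cooker_lid top 0.65 [652. 423.   0.]
gasket top 0.23 [567.   6.   0.]
saucepan scene 0.89 [ 674. -359.    0.]
saucepan top 0.62 [ 690. -362.    0.]
spoon scene 0.68 [ 441. -112.    0.]
spoon top 0.64 [ 450. -100.    0.]
jar scene 0.73 [638. 451.   0.]
jar top 0.69 [651. 424.   0.]
mug scene 0.8 [ 750. -181.    0.]
mug top 0.86 [ 743. -187.    0.]
{'time': 1.3, 'joint_pos': array([ 7.02789952e+01,  7.47023139e+00,  8.52668322e+01, -1.40700006e-03,
        8.72622989e+01, -4.89223516e+00]), 'qd': array([-0.09146733,  0.05904074,  0.12050787, -0.08430049, -0.13757079,
       -0.03050559]), 'joint_efforts': array([ 4.91076219e-05, -5.69290352e+01, -5.00873923e+01, -2.10770841e-04,
        7.80395294e-04, -3.08676169e-05]), 'tool_pos': array([153.53948338, 580.02829353, 231.31126295]), 'tcp_rot': array([1.79999485e+02, 1.45464714e-03, 1.65171298e+02]), 'ft_force': array([-0.24391996,  0.83687799,  0.60257896]), 'wrist_torque': array([-0.00647716, -0.00241851, -0.02015104]), 'grip_force': 0.0, 'finger_gap': 85.38829909661551}
```

View pics/scene0.png

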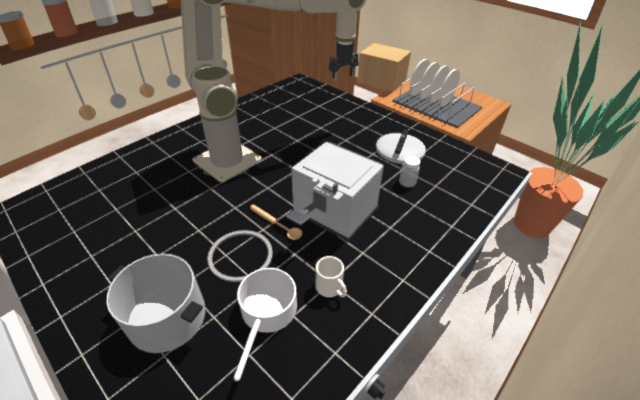

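View pics/top0.png

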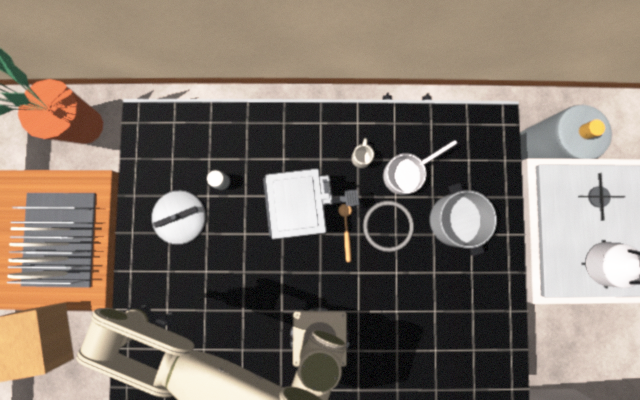

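The pictures show the caddy centred near pixel (295,204) in the top view. Its front faces right in the picture (world -y), with the pad at about (350,198) and the catch at (325,188). The spoon lies below and beside the pad, and the path over the top is clear.

Emit:
send_rows(steps=[[[1, -1.6, 1], [0, 0, -0.14]], [[2, -3.2, 2], [0, 0, -0.28]], [[3, -4.9, 3], [0, 0, -0.42]], [[4, -6.6, 4], [0, 0, -0.57]], [[5, -8.2, 5], [0, 0, -0.71]], [[6, -9.9, 5.6], [0, 0, -0.86]], [[7, -11.5, 5.6], [0, 0, -1.0]], [[8, -13.2, 5.6], [0, 0, -1.14]], [[9, -14.8, 5.6], [0, 0, -1.28]], [[10, -16.5, 5.6], [0, 0, -1.4]]], fingers=1)

```text
time: 2.55
tool_pos: [454.2, 83.2, 399.6]
tcp_rot: [179.9, -0.0, 84.7]
ft_force: [1.6, 0.1, 0.5]
finger_gap: -0.1
grip_force: 0.0
```

Emit:
send_rows(steps=[[[1, -1.6, 0], [0, 0, 0]], [[2, -3.2, 0], [0, 0, 0]], [[3, -4.9, 0], [0, 0, 0]], [[4, -6.2, 0], [0, 0, 0]], [[4, -6.2, 0], [0, 0, 0]], [[4, -6.2, 0], [0, 0, 0]]])

```text
time: 3.3
tool_pos: [573.4, -100.9, 399.1]
tcp_rot: [-180.0, -0.0, 84.9]
ft_force: [-0.2, 0.0, 0.4]
finger_gap: -0.2
grip_force: 0.0
```

```bash
cat > fit.py <<'E'
from h import *
from scipy.optimize import least_squares
import sys
M={"lever_pad":(-219,0,140),"lever_pivot":(-100,0,118),"lid_edge":(-100,0,201),"catch_tab":(-119,-70,226)}
obs=[];S={}
for c in("scene","top","wrist"):
    S[c]=snapshot(c)
    for l in M:
        f=finder.pinpoint(l,c)
        if f: print(c,l,(np.array(f[0]["at"])*[640,400]).round(),round(f[0]["confidence"],2)); obs.append((c,l,np.array(f[0]["at"])*[640,400],f[0]["confidence"]))
cv2.imwrite(f"pics/w{sys.argv[1]}.png",S["wrist"]["img"][:,:,::-1])
def W(p,m): a=p[2];return np.array([p[0]+m[0]*np.cos(a)-m[1]*np.sin(a),p[1]+m[0]*np.sin(a)+m[1]*np.cos(a),m[2]])
r=lambda p:np.concatenate([(proj(S[c],W(p,M[l]))-u) for c,l,u,w in obs])
s=least_squares(r,[554,93,1.64],loss="soft_l1",f_scale=2,x_scale=[10,10,.1])
print(s.x,np.degrees(s.x[2]))
for o,e in zip(obs,r(s.x).reshape(-1,2)):print(o[0],o[1],e.round(1))
for l in M:
    print(l,W(s.x,M[l]).round(1)); rs=[ray(S[c],u/[640,400]) for c,k,u,w in obs if k==l]
    if len(rs)>1:print("  tri",[np.round(k,1) for k in tri(rs)])
q=sense();print(q["time"],q["tool_pos"],q["tcp_rot"],q["ft_force"],q["joint_pos"].round(1))
E
python3 fit.py 1
```

```text
scene lever_pad [300. 214.] 0.88
scene lever_pivot [320. 197.] 0.7
scene lid_edge [319. 182.] 0.7
scene catch_tab [336. 188.] 0.63
top lever_pad [353. 198.] 0.6
top lever_pivot [347. 232.] 0.72
top lid_edge [323. 197.] 0.71
top catch_tab [320. 202.] 0.64
wrist lever_pad [326. 181.] 0.68
wrist lid_edge [298.  83.] 0.78
wrist catch_tab [370.  86.] 0.77
[542.24784446  90.2314867    1.73144128] 99.20427770070467
scene lever_pad [-2.   2.5]
scene lever_pivot [-0.6  3.8]
scene lid_edge [ 0.8 -0.4]
scene catch_tab [-0.3 -1.1]
top lever_pad [ 0.  -1.6]
top lever_pivot [-24.  -30.3]
top lid_edge [0.4 2.8]
top catch_tab [  4.8 -21.7]
wrist lever_pad [-1.4  0. ]
wrist lid_edge [-1.7  0.9]
wrist catch_tab [ 1.4 -1.8]
lever_pad [ 577.3 -125.9  140. ]
  tri [array([ 576.4, -122.9,  147.8]), array([5. , 6.5, 2.9])]
lever_pivot [558.2  -8.5 118. ]
  tri [array([497.8, -52.8, 134. ]), array([76.3, 76.3])]
lid_edge [558.2  -8.5 201. ]
  tri [array([562.6,  -9.5, 203.6]), array([5.3, 6.3, 2.9])]
catch_tab [630.4 -16.  226. ]
  tri [array([599.3,  -2.7, 198.2]), array([17. , 47.3, 36.4])]
4.05 [ 573.50580125 -100.97018569  399.2370995 ] [-1.79991866e+02 -2.12355225e-03  8.49560643e+01] [-0.52033228 -0.23808891  0.08083617] [-15.    4.5  71.1   0.  104.4 -10. ]
```

View pics/w1.png

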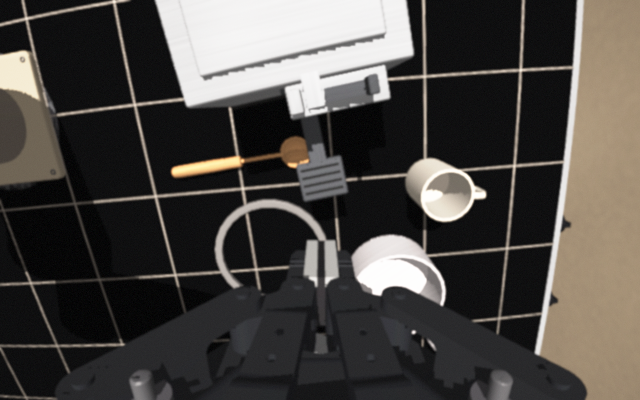

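The wrist view shows the pad at (322,178), the tab at (374,84) and the lid edge along about row 85, which agrees with the fit. I'll descend onto the pad.

Emit:
send_rows(steps=[[[0.1, -0.8, -1.5], [0, 0, 0]], [[0.1, -0.85, -3.3], [0, 0, 0]], [[0.1, -0.85, -5.1], [0, 0, 0]], [[0.1, -0.85, -6.8], [0, 0, 0]], [[0.1, -0.85, -7.8], [0, 0, 0]], [[0.1, -0.85, -8.0], [0, 0, 0]], [[0.1, -0.85, -8.0], [0, 0, 0]]])

```text
time: 4.92
tool_pos: [577.0, -126.6, 160.2]
tcp_rot: [180.0, 0.0, 85.0]
ft_force: [-0.4, -0.2, 1.1]
finger_gap: 0.3
grip_force: 0.0
```

```bash
python3 fit.py 2 | grep -v tri
```

```text
scene lever_pad [297. 216.] 0.61
scene lever_pivot [335. 187.] 0.73
scene lid_edge [321. 184.] 0.77
scene catch_tab [335. 187.] 0.64
top lever_pad [352. 196.] 0.57
top lever_pivot [323. 205.] 0.59
top lid_edge [320. 199.] 0.56
top catch_tab [324. 177.] 0.53
wrist lever_pad [180. 174.] 0.28
[605.15852287 112.96001302   1.1120499 ] 63.715765979040434
scene lever_pad [ -4.7 -16.8]
scene lever_pivot [-8.3  9.6]
scene lid_edge [ 6.2 -7.4]
scene catch_tab [-5.2 -1.2]
top lever_pad [-10.2  18. ]
top lever_pivot [-8.  -3.7]
top lid_edge [-5.8  0.3]
top catch_tab [4.  7.4]
wrist lever_pad [1.3 0.1]
lever_pad [508.2 -83.4 140. ]
lever_pivot [560.9  23.3 118. ]
lid_edge [560.9  23.3 201. ]
catch_tab [615.2 -24.7 226. ]
5.675 [ 576.47336204 -126.46670016  159.22283913] [-1.79990683e+02 -1.53344321e-03  8.49572973e+01] [ 0.46725888 -0.74849092 -0.08214123] [-17.4   8.5  91.8  -0.   79.8 -12.3]
```

View pics/w2.png

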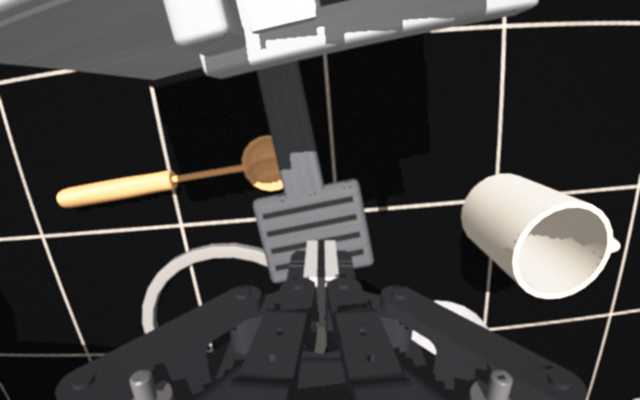

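The tips stand over the pad's middle: tips at (320,248), pad centre at about (315,228) and lower. Pressing now.

Emit:
send_rows(steps=[[[0, 0, -0.3], [0, 0, 0]], [[0, 0, -0.5], [0, 0, 0]], [[0, 0, -0.6], [0, 0, 0]], [[0, 0, -0.7], [0, 0, 0]], [[0, 0, -0.8], [0, 0, 0]], [[0, 0, -0.9], [0, 0, 0]], [[0, 0, -1.0], [0, 0, 0]]])

```text
time: 6.55
tool_pos: [576.6, -127.6, 130.2]
tcp_rot: [180.0, 0.1, 84.9]
ft_force: [-3.9, -3.5, 7.9]
finger_gap: 0.1
grip_force: 3.8
```

Emit:
send_rows(steps=[[[0, 0, -0.1], [0, 0, 0]], [[0, 0, -0.2], [0, 0, 0]], [[0, 0, -0.3], [0, 0, 0]], [[0, 0, -0.4], [0, 0, 0]], [[0, 0, -0.5], [0, 0, 0]], [[0, 0, -0.6], [0, 0, 0]], [[0, 0, -0.7], [0, 0, 0]]])

```text
time: 7.42
tool_pos: [576.8, -127.5, 109.0]
tcp_rot: [179.9, 0.1, 84.9]
ft_force: [-2.8, -2.8, 4.8]
finger_gap: 0.3
grip_force: 2.6
```

Emit:
send_rows(steps=[[[0, 0, -0.07], [0, 0, 0]], [[0, 0, -0.14], [0, 0, 0]], [[0, 0, -0.2], [0, 0, 0]], [[0, 0, -0.2], [0, 0, 0]]])

```text
time: 7.92
tool_pos: [577.0, -127.1, 104.1]
tcp_rot: [179.9, 0.1, 85.0]
ft_force: [-7.0, -3.5, 15.2]
finger_gap: -0.1
grip_force: 7.5
```

Run:
```python
from h import *
s=snapshot("scene");cv2.imwrite("pics/s3.png",cv2.resize(s["img"][60:280,200:480,::-1],None,fx=2.5,fy=2.5))
q=sense();print(q["time"],q["tool_pos"],q["ft_force"])
```

```text
7.975 [ 576.96472491 -127.03588993  104.06064304] [-6.57009903 -3.20579656 15.53902948]
```

View pics/s3.png

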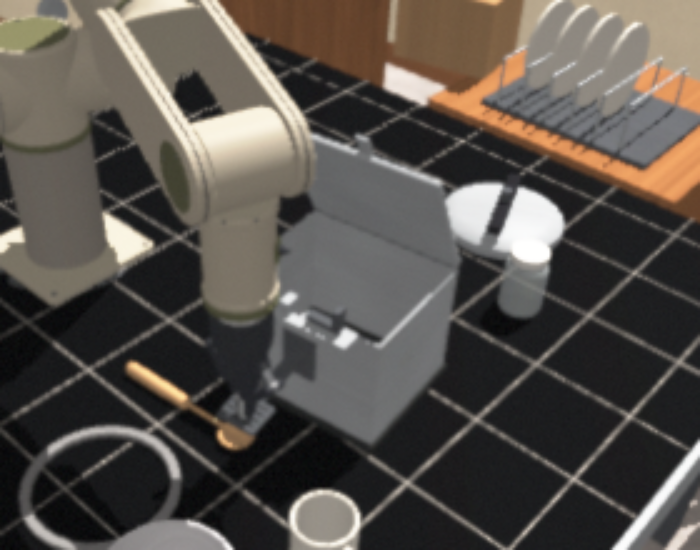

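The lid stands fully open, up behind the caddy in this crop at about (380,200), and the lever is at its stop. I'll hold it for 3 s and then release slowly.

Emit:
send_rows(steps=[[[0, 0, 0], [0, 0, 0]], [[0, 0, 0], [0, 0, 0]], [[0, 0, 0], [0, 0, 0]], [[0, 0, 0], [0, 0, 0]], [[0, 0, 0], [0, 0, 0]], [[0, 0, 0], [0, 0, 0]], [[0, 0, 0], [0, 0, 0]], [[0, 0, 0], [0, 0, 0]], [[0, 0, 0], [0, 0, 0]], [[0, 0, 0], [0, 0, 0]]])

```text
time: 9.22
tool_pos: [576.9, -127.0, 104.0]
tcp_rot: [179.9, 0.1, 85.0]
ft_force: [-6.1, -3.5, 14.5]
finger_gap: 0.2
grip_force: 7.5
```

Emit:
send_rows(steps=[[[0, 0, 0], [0, 0, 0]], [[0, 0, 0], [0, 0, 0]], [[0, 0, 0], [0, 0, 0]], [[0, 0, 0], [0, 0, 0]], [[0, 0, 0], [0, 0, 0]], [[0, 0, 0], [0, 0, 0]], [[0, 0, 0], [0, 0, 0]], [[0, 0, 0], [0, 0, 0]], [[0, 0, 0], [0, 0, 0]], [[0, 0, 0], [0, 0, 0]]])

```text
time: 10.48
tool_pos: [577.0, -127.0, 104.0]
tcp_rot: [179.9, 0.1, 85.0]
ft_force: [-6.0, -3.2, 15.6]
finger_gap: 0.1
grip_force: 7.5
```

Emit:
send_rows(steps=[[[0, 0, 0], [0, 0, 0]], [[0, 0, 0], [0, 0, 0]], [[0, 0, 0], [0, 0, 0]], [[0, 0, 0], [0, 0, 0]], [[0, 0, 0], [0, 0, 0]], [[0, 0, 0], [0, 0, 0]], [[0, 0, 0], [0, 0, 0]]])

```text
time: 11.35
tool_pos: [577.0, -127.0, 104.1]
tcp_rot: [179.9, 0.1, 85.0]
ft_force: [-6.5, -2.0, 14.9]
finger_gap: -0.1
grip_force: 7.5
```

Emit:
send_rows(steps=[[[0, 0, 0.1], [0, 0, 0]], [[0, 0, 0.2], [0, 0, 0]], [[0, 0, 0.3], [0, 0, 0]], [[0, 0, 0.4], [0, 0, 0]], [[0, 0, 0.5], [0, 0, 0]], [[0, 0, 0.6], [0, 0, 0]], [[0, 0, 0.7], [0, 0, 0]], [[0, 0, 0.8], [0, 0, 0]], [[0, 0, 0.9], [0, 0, 0]], [[0, 0, 0.97], [0, 0, 0]]])

```text
time: 12.6
tool_pos: [576.7, -126.1, 132.0]
tcp_rot: [180.0, -0.0, 85.0]
ft_force: [-0.1, -1.0, 6.7]
finger_gap: -0.0
grip_force: 3.0
```

Emit:
send_rows(steps=[[[0, 0, 0.07], [0, 0, 0]], [[0, 0, 0.14], [0, 0, 0]], [[0, 0, 0.21], [0, 0, 0]], [[0, 0, 0.28], [0, 0, 0]], [[0, 0, 0.35], [0, 0, 0]], [[0, 0, 0.42], [0, 0, 0]], [[0, 0, 0.5], [0, 0, 0]], [[0, 0, 0.58], [0, 0, 0]], [[0, 0, 0.66], [0, 0, 0]], [[0, 0, 0.75], [0, 0, 0]]])

```text
time: 13.85
tool_pos: [576.5, -126.5, 154.0]
tcp_rot: [-180.0, -0.0, 85.0]
ft_force: [0.1, -0.4, 0.3]
finger_gap: 0.5
grip_force: 0.0
```

Emit:
send_rows(steps=[[[0, 0, 1.5], [0, 0, 0]], [[0, 0, 3.3], [0, 0, 0]], [[0.6, 0, 5.0], [0, 0, 0]], [[2.0, 0.6, 5.0], [0, 0, 0]], [[2.0, 0.8, 5.0], [0, 0, 0]], [[2.0, 0.8, 5.0], [0, 0, 0]]])

```text
time: 14.6
tool_pos: [636.1, -102.1, 303.2]
tcp_rot: [-179.9, -0.0, 85.0]
ft_force: [-0.2, -0.4, -0.9]
finger_gap: -0.4
grip_force: 0.0
```

```bash
python3 fit.py 4
```

```text
scene lever_pad [298. 217.] 0.78
scene lever_pivot [321. 198.] 0.54
scene lid_edge [319. 179.] 0.77
scene catch_tab [335. 189.] 0.57
top lever_pad [355. 200.] 0.56
top lever_pivot [320. 205.] 0.53
top lid_edge [319. 200.] 0.6
top catch_tab [324. 173.] 0.45
wrist lever_pad [262. 207.] 0.83
wrist lid_edge [204.  80.] 0.56
wrist catch_tab [298.  82.] 0.81
[545.1333716   92.15165641   1.71011251] 97.98222916732591
scene lever_pad [-0.4 -0.7]
scene lever_pivot [-1.7  2.4]
scene lid_edge [1.6 1.6]
scene catch_tab [ 0.6 -1.9]
top lever_pad [-2.  -3.3]
top lever_pivot [ 2.5 -3.5]
top lid_edge [ 3.1 -0.6]
top catch_tab [1.6 6.7]
wrist lever_pad [-0.9 -1.5]
wrist lid_edge [-1.8  0.7]
wrist catch_tab [ 1.6 -0.3]
lever_pad [ 575.5 -124.7  140. ]
  tri [array([ 571. , -128. ,  133.9]), array([6.8, 9.2, 3.9])]
lever_pivot [559.   -6.9 118. ]
  tri [array([548.6,   6. , 113.8]), array([4.4, 4.4])]
lid_edge [559.   -6.9 201. ]
  tri [array([555.5,  -2.2, 200. ]), array([6.2, 7.2, 6. ])]
catch_tab [631. -16. 226.]
  tri [array([640.2, -16.6, 228.4]), array([ 9. , 16.5, 10.1])]
15.35 [ 636.53583668 -102.46673811  303.88428154] [1.79999646e+02 5.77923678e-04 8.49600665e+01] [ 0.61056812  0.25812949 -0.30243606] [-13.7  13.5  71.   -0.   95.5  -8.7]
```

View pics/w4.png

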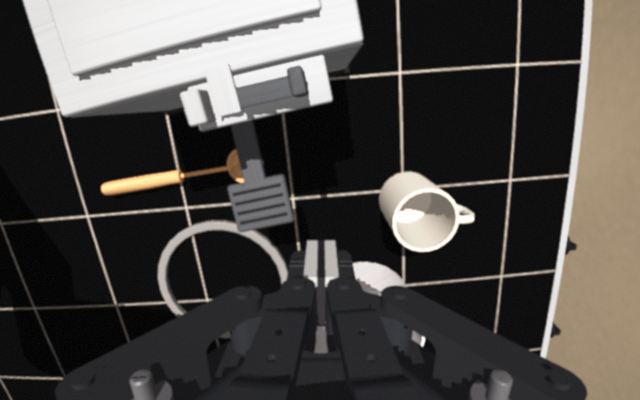

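The tab is at (297,80) in the wrist view, still drawn back, and the lid is shut. Next I'll place the tips outside the tab.

Emit:
send_rows(steps=[[[0.5, 1.5, 0], [0, 0, 0]], [[0.95, 2.9, 0], [0, 0, 0]], [[0.95, 2.95, -0.5], [0, 0, 0]], [[0.95, 2.95, -1.5], [0, 0, 0]], [[0.95, 2.95, -2.2], [0, 0, 0]], [[0.95, 2.95, -2.6], [0, 0, 0]], [[0.95, 2.95, -2.85], [0, 0, 0]], [[0.95, 2.95, -2.85], [0, 0, 0]]])

```text
time: 16.35
tool_pos: [665.0, -14.2, 218.4]
tcp_rot: [-180.0, 0.0, 84.9]
ft_force: [-0.4, 0.4, 0.2]
finger_gap: -0.1
grip_force: 0.0
```

Run:
```python
from h import *
s=snapshot("wrist");cv2.imwrite("pics/w5.png",s["img"][:,:,::-1])
q=sense();print(q["time"],q["tool_pos"],q["ft_force"])
a=np.radians(98)
for z in(239,213):
  for y in(-75,-65):
    for x in(-128,-110): print(x,y,z,proj(s,[545.1+x*np.cos(a)-y*np.sin(a),92.15+x*np.sin(a)+y*np.cos(a),z]).round())
for f in finder.pinpoint("catch_tab","wrist"):print(np.array(f["at"])*[640,400],f["confidence"])
```

```text
16.4 [665.29538246 -14.171422   219.05983798] [-0.11611747 -0.68793474  0.24118141]
-128 -75 239 [258. 302.]
-110 -75 239 [246. 267.]
-128 -65 239 [237. 306.]
-110 -65 239 [224. 272.]
-128 -75 213 [267. 273.]
-110 -75 213 [257. 242.]
-128 -65 213 [249. 276.]
-110 -65 213 [239. 246.]
[246.08 271.6 ] 0.98
```

View pics/w5.png

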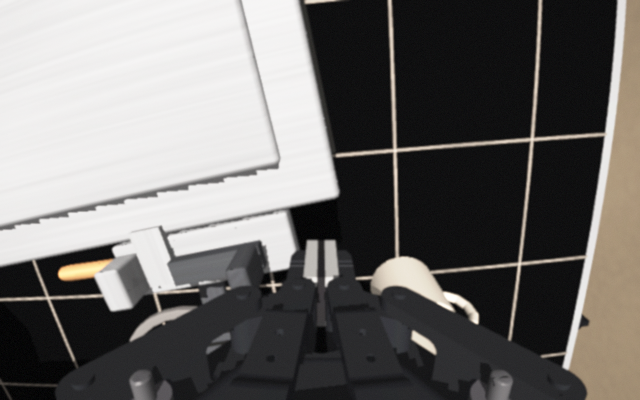

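The tab at (245,268) matches its predicted position, and the tips at (320,258) are clear outside it and in line. Pushing along caddy +y.

Emit:
send_rows(steps=[[[-0.2, -0.03, 0], [0, 0, 0]], [[-0.4, -0.06, 0], [0, 0, 0]], [[-0.55, -0.08, 0], [0, 0, 0]], [[-0.7, -0.1, 0], [0, 0, 0]], [[-0.8, -0.11, 0], [0, 0, 0]], [[-0.9, -0.13, 0], [0, 0, 0]], [[-1.0, -0.14, 0], [0, 0, 0]], [[-1.1, -0.15, 0], [0, 0, 0]], [[-1.2, -0.17, 0], [0, 0, 0]], [[-1.3, -0.18, 0], [0, 0, 0]]])

```text
time: 17.7
tool_pos: [625.8, -19.4, 218.4]
tcp_rot: [-180.0, -0.0, 85.0]
ft_force: [1.7, -0.1, 2.0]
finger_gap: 0.0
grip_force: 0.8
```

Emit:
send_rows(steps=[[[-0.07, -0.01, 0], [0, 0, 0]], [[-0.14, -0.02, 0], [0, 0, 0]], [[-0.2, -0.03, 0], [0, 0, 0]]])

```text
time: 18.08
tool_pos: [620.0, -20.2, 218.4]
tcp_rot: [180.0, -0.0, 85.0]
ft_force: [4.7, 1.1, -0.0]
finger_gap: -0.1
grip_force: 2.4
```

Emit:
send_rows(steps=[[[-0.05, -0.01, 0], [0, 0, 0]], [[-0.1, -0.015, 0], [0, 0, 0]], [[-0.1, -0.015, 0], [0, 0, 0]], [[-0.1, -0.015, 0], [0, 0, 0]]])

```text
time: 18.58
tool_pos: [619.3, -20.2, 218.8]
tcp_rot: [179.7, -0.1, 85.0]
ft_force: [14.4, 2.6, -4.7]
finger_gap: -0.1
grip_force: 7.2
```

The force climbed to 14 N with almost no travel, so the catch is on its hard stop. Moving clear.

Emit:
send_rows(steps=[[[0.3, 0.04, 0], [0, 0, 0]], [[1.0, 0.14, 0], [0, 0, 0]], [[1.4, 0.2, 0], [0, 0, 0]], [[1.4, 0.2, 1.0], [0, 0, 0]], [[1.4, -0.5, 2.5], [0, 0, 0]], [[1.0, -2.0, 3.5], [0, 0, 0]], [[0.5, -3.0, 3.5], [0, 0, 0]], [[0.5, -3.0, 3.5], [0, 0, 0]]])

```text
time: 19.58
tool_pos: [631.2, -113.2, 323.6]
tcp_rot: [-180.0, 0.0, 84.8]
ft_force: [-0.0, 0.7, 0.1]
finger_gap: -0.2
grip_force: 0.0
```

Run:
```python
from h import *
s=snapshot("wrist");cv2.imwrite("pics/w6.png",s["img"][:,:,::-1])
a=np.radians(98)
for y in(-70,-40):
  x=-119;print(y,proj(s,[545.1+x*np.cos(a)-y*np.sin(a),92.15+x*np.sin(a)+y*np.cos(a),226]).round())
for f in finder.pinpoint("catch_tab","wrist"):print(np.array(f["at"])*[640,400],f["confidence"])
```

```text
-70 [306.  67.]
-40 [265.  78.]
[264.192  76.72 ] 0.72
[193.216 164.2  ] 0.47
```

View pics/w6.png

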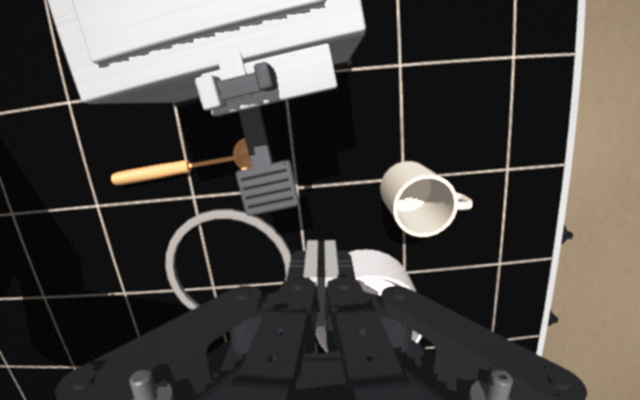

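The tab is now at (264,77), right where home is predicted at (265,78). The lid is shut and the arm is clear.

```bash
python3 -c "
from bench import order
print(order.hand_in())"
```

```text
the job is handed in; nothing more can be done
None
```

I handed the job in at about 20 s: the lid was held fully open for over 3 s and let down slowly until shut, the catch was pushed home to its stop, and the arm was moved clear; hand-in returned no verdict.

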